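# Rock the tilt gauge to its mark with the drive key and hold it there

## Robot

A 7-joint arm with a two-finger parallel gripper is mounted at the origin on a cart in front of the work surface, level with it; the furniture and walls round the work are solid. World frame = base frame: x ahead of the robot, y to its left, z up, the work surface at z = 0. Lengths are in m, angles in rad, forces in N, time in s.
With the tool pointing down it reaches from about 0.4 to 0.875 m from the base axis. Payload 19.3 kg.
Tool frame: the origin (TCP) lies midway between the tips of the shut fingers; the grasp point (between the pads) lies 19 mm behind it; z points along the fingers, y is the line along which they close (so a half turn about z gives the same grasp; the last joint's range is limited). The gripper opens to 85 mm and grips with 20 to 120 N. Pads are 22 mm wide; open, the fingers measure 114 mm over their backs; the gripper's body (76 mm by 85 mm) begins 54 mm behind the grasp point. The pads swing forward as they close: fully open they stand 13 mm farther back than shut.
Start: joints at [-1.337, 0.521, -0.036, 1.599, 0.021, 1.021, -0.113], TCP at [0.187, 0.596, 0.231] pointing down, gripper open.
Joint ranges: [-2.91, 2.91], [-0.3, 2.13], [-1.5, 1.42], [0.17, 2.43], [-1.26, 4.41], [0.16, 1.93], [-2.52, 2.52]. Speed limits (rad/s): [1.89, 1.89, 2.39, 2.39, 3.01, 3.01, 3.01].

## Interface

Orientations are given as [roll, pitch, yaw] about the fixed x, y, z axes, in that order (R = Rz(yaw) Ry(pitch) Rx(roll)).
In Python, from workcell import bot gives the robot as it stands.
- The arm moves only by the shell command python3 nudge.py 'ROWS' [FORCE]. ROWS is a JSON list of rows, 1 to 5 of them, each written [opening, [dx, dy, dz], [rx, ry, rz]]: the finger opening in m, then dx, dy, dz in fractions of the full range, 1 being 600 mm, then a rotation vector rx, ry, rz in fractions of the full range, 1 being 2 rad; each row is the pose to reach, as a shift and turn from the pose commanded when the command began, along the tool's axes at that moment; what a row does not reach only later rows make up. A row lasts 1/8 s, in which the tool goes at most 0.0625 m and 0.188 rad, less where a joint would pass 70% of its speed; a pose out of reach is approached as far as the arm can. The fingers move at their own pace and stop on an object; FORCE is the grip in N (left out, the last holds). Time passes only in rows, so rows that do not move let the fingers close. It prints the time, the measured TCP pose, the force, the opening and the grip force at its end. Input that does not fit is refused with a message, and nothing moves.
- bot.observe(): the state, without advancing time (a new reading comes with each control period).
- bot.grab_frame(name): name is "side" or "top" or "wrist"; returns the picture (384x512x3 uint8, blue, green, red); there is no depth.
- bot.calibration(name): a dict with "vfov" (degrees; the focal length in pixels is half the picture's height over the tangent of half this angle, whatever the lens; pixels are square), "cx", "cy" (the principal point, pixels), "dist_coeffs" ([k1, k2, p1, p2, k3] as OpenCV has them; the pictures are not rectified), "eye" and "attitude" of the camera in the world. Camera axes: x right, y down, z forward; pixel columns grow to the right and rows downward; lengths in m; the calibration is good to about 2 mm. A picture is of the moment at which its call begins: read the wrist's pose just before it. calibration takes no time and is no camera call; for the wrist camera it gives the pose at the moment of the call.
- bot.job_done(): hands the job in; it is judged then, once.
The state is a dict: "clock": time; "qpos": joint angles; "qd": joint speeds; "joint_efforts": joint torques, N m; "position": TCP position; "tool_rot": TCP orientation; "force": force on the tool from outside, world axes, zero at the start; "moment": the same for the moment, N m; "grip_width": finger opening in m; "finger_force": force on a finger pad.
Only numpy, scipy, OpenCV 4.12 (cv2) and the standard library are available. Lean on these libraries where they do the work, as an engineer would, in place of code of your own. Each camera call takes 0.05 s, during which the arm holds its last target. There are 200 camera calls.

## Task

Bring the bench tilt gauge to its preset angle: take the square-drive key out of its holder and push it all the way into the square recess of the knob on top of the gauge. Then, with the key alone (the gripper and arm must not touch the gauge or its stud block), rock the gauge on its stud until its swinging pointer has settled with its tip on the small index tab of the dial. Finish while still gripping the key and holding the gauge still there, because it falls back when let go; do not shove the other things on the bench about.

Things in the scene. Friction and masses are not known exactly. Their poses are not given: they have to be found in the camera images.
- key: square-drive key, loose, 90 mm tall, about 100 g, upright in its holder. Origin: centre of the lower end of its square tip; z up along it, x and y across the flats. From the origin up: steel tip 10x10 mm to z = 26 mm, round collar 30 mm across to 32 mm, black square grip 24x24 mm (flats parallel to the tip's) to 87 mm, end cap to 90 mm
- key_tip (a point): the lower end of the key's square tip (the key's origin)
- key_holder: grey block, 60 (x) x 100 (y) x 34 mm, fixed, with two square 12 mm sockets 30 mm deep at y = -22 and +22 mm. Origin: centre of its underside. The key stands in the socket at y = -22 mm, flats parallel to the block's, collar on the block's top; the other is empty. Draw it straight up
- stud_block: fixed grey base 100 (x) x 150 (y) x 14 mm with an aluminium stud with one shoulder lower than the other; carries the gauge, which rocks on a level pin along the block's x axis, 90 mm above the origin. Origin: centre of the underside; z up; the dial looks to the block's -x, towards the robot
- gauge (a joint): rocking angle of the gauge, rad, a right-handed turn about the block's +x: 0 upright, positive = counterweight (block's -y) side down and top leaning to -y, the robot's right; range -0.36 to 0.26. The counterweight makes the gauge fall back to 0.26 from anywhere (torque under 0.35 N m); no spring or detent. White dial plate 140 mm wide, from 23 mm below to 85 mm above the pin
- recess_mouth (a point): centre of the mouth of the recess in the knob, 123 mm above the rocking axis along the gauge's own z. Axes are the gauge's: z out of the recess (up), x along the rocking axis. Knob: dark 40x40 mm block, 32 mm high, on top of the gauge, does not turn. Recess: square, 12 mm wide, bevelled, 28 mm deep, flats along x and y. Key fully home: collar on the knob, tip 26 mm below the mouth
- pointer (a joint): angle of the dark steel pointer about its pivot (72 mm above the rocking axis) relative to the gauge, rad, same sense as gauge. It is a free, lightly damped pendulum (about 2 Hz, settles within some 1.5 s) that comes to hang straight down, so at rest it reads minus the gauge's angle
- pointer_tip (a point): tip of the pointer, 75 mm from its pivot, in front of the dial
- index_tab (a joint): angle of the index tab about the pointer's pivot, relative to the gauge, rad, same sense and zero as pointer; set anew each time, stays put on the dial. The pointer is on the mark when both joints read the same
- mark (a point): where the pointer's tip belongs: middle of the upper end of the index tab, a dark steel tab 8 mm wide and 16 mm high on the dial's scale, 75 mm from the pointer's pivot; given in the plane of the pointer
- beaker_small: bystander: small clear beaker, 56x60x63 mm, loose; origin at the centre of its underside
- microtube_rack: bystander: blue rack for microtubes, 66x124x30 mm, loose; origin at the centre of its underside
- marker: bystander: marker pen lying flat, 16x143x18 mm, loose; origin at the centre of its underside
- white_vial: bystander: brown vial with white cap, 21x21x51 mm, loose; origin at the centre of its underside
- black_block: bystander: black vial block, 67x88x35 mm, loose; origin at the centre of its underside
- reagent_c: bystander: white reagent bottle with cap, 48x48x100 mm, loose; origin at the centre of its underside

How it is judged:
By the outcome, as a careful person would: the job done as asked, in the order asked, and still so for the second after the job is handed in, while the arm keeps its last pose, push and grip.
It also fails if it takes over 54 s, if anything falls off the work surface, if the arm or the gripper's body presses on something with over 40 N, if the wrist force passes 120 N, or if a joint passes its speed limit or range.

## Working session

There is one attempt and no reset: what is moved stays moved. The work goes in short steps, Python scripts to look and compute and a shell command to move; the robot and the scene stay as the last step left them, time stands still between calls to the robot, and variables do not carry over. Pictures are saved under pics/ and viewed, at most 12 in all, crops included, and the job is handed in when it is done.

```bash
ls; mkdir -p pics
python3 - <<'E'
from workcell import bot
import cv2
for n in ("side","top"):
    f=bot.grab_frame(n); cv2.imwrite(f"pics/{n}0.png",f); print(n,bot.calibration(n))
print(bot.calibration("wrist"))
print(bot.observe())
E
```

```text
nudge.py
pics
workcell.py
side {'vfov': 54.61596006686972, 'cx': 257.2977395510556, 'cy': 188.48492259249645, 'dist_coeffs': array([-0.00314518,  0.        ,  0.        ,  0.        ,  0.        ]), 'eye': array([ 0.22984526, -0.76165706,  0.74468505]), 'attitude': array([-2.20382456,  0.02224324, -0.41016041])}
top {'vfov': 50.946174580005184, 'cx': 255.74605526583207, 'cy': 189.10115750894977, 'dist_coeffs': array([-0.0712169,  0.       ,  0.       ,  0.       ,  0.       ]), 'eye': array([ 0.39683467, -0.01392873,  1.22462524]), 'attitude': array([-3.00781885,  0.02572802, -1.59671189])}
{'vfov': 60.00245031548232, 'cx': 253.35062706264372, 'cy': 191.8244671648855, 'dist_coeffs': array([-0.0282323,  0.       ,  0.       ,  0.       ,  0.       ]), 'eye': array([0.11244872, 0.61985788, 0.37307823]), 'attitude': array([2.83245641e+00, 9.00424916e-04, 1.26748150e+00])}
{'clock': 0.1, 'qpos': array([-1.33721467,  0.52197199, -0.03629507,  1.59992782,  0.0212327 ,
        1.02107597, -0.11277875]), 'qd': array([ 1.55686210e-03, -1.82285952e-03, -1.88727957e-03, -4.27072394e-04,
        3.45129023e-04,  4.36442731e-05, -2.57336413e-04]), 'joint_efforts': array([ 4.27486535e-03, -9.28473186e+01,  1.98477164e+00, -3.70530260e+01,
        1.81384489e-02,  5.46044888e-03,  6.95128256e-05]), 'position': array([0.18692941, 0.59609383, 0.230781  ]), 'tool_rot': array([-3.14060105e+00,  1.11963258e-04,  2.83780995e+00]), 'force': array([-0.51104001,  0.20073288, -0.70625729]), 'moment': array([ 0.01061571,  0.00325259, -0.00235121]), 'finger_force': 0.0, 'grip_width': 0.08545377452267655}
```

View pics/side0.png

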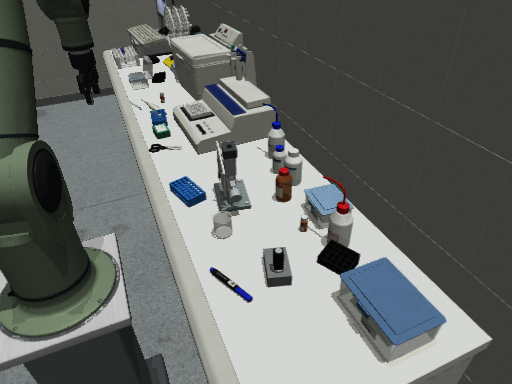

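View pics/top0.png

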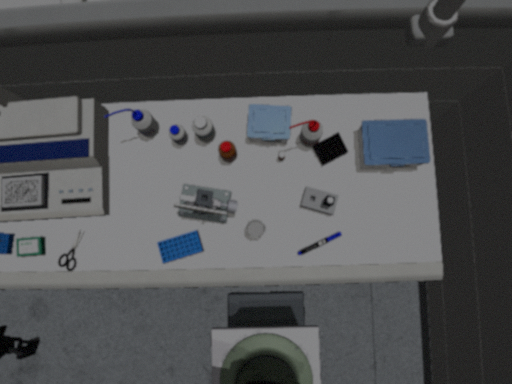

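Side view: the key is at (278,258) in its grey holder, and the gauge is at (230,180). Top view: the holder is at (319,200) with the key at (330,201), and the gauge and stud block are at (206,203).

```bash
cat > h.py <<'E'
import numpy as np, cv2
from scipy.spatial.transform import Rotation as Ro
from workcell import bot
def RM(a): return Ro.from_euler('xyz',a).as_matrix()
def cam(n):
    c=bot.calibration(n); f=192/np.tan(np.radians(c['vfov'])/2)
    K=np.array([[f,0,c['cx']],[0,f,c['cy']],[0,0,1]]); return K,np.array(c['dist_coeffs']),np.array(c['eye']),RM(c['attitude'])
def rays(C,px):
    K,d,e,R=C; u=cv2.undistortPoints(np.array(px,float).reshape(-1,1,2),K,d)[:,0]
    return np.c_[u,np.ones(len(u))]@R.T
def plane(C,px,z):
    r=rays(C,px); return C[2]+r*((z-C[2][2])/r[:,2])[:,None]
def proj(C,P):
    K,d,e,R=C; return cv2.projectPoints(np.array(P,float).reshape(-1,1,3),cv2.Rodrigues(R.T)[0],-R.T@e,K,d)[0][:,0]
def tri(C1,p1,C2,p2):
    A=[];b=[]
    for C,p in((C1,p1),(C2,p2)):
        r=rays(C,[p])[0];r/=np.linalg.norm(r);M=np.eye(3)-np.outer(r,r);A.append(M);b.append(M@C[2])
    return np.linalg.lstsq(np.vstack(A),np.hstack(b),rcond=None)[0]
def shift(target,rpy=None):
    s=bot.observe();R=RM(s['tool_rot']);d=R.T@(np.array(target)-s['position'])
    rv=Ro.from_matrix(R.T@RM(rpy)).as_rotvec() if rpy is not None else None
    return d.round(4), None if rv is None else rv.round(4)
E
python3 - <<'E'
from h import *
C=cam("top");S=cam("side")
print(plane(C,[(319,200),(303,188),(337,198)],.034), plane(C,[(330,201)],.09),plane(S,[(278,250)],.09))
print("gauge",plane(C,[(205,194)],.21),plane(S,[(229,146)],.21),plane(C,[(206,203)],.014))
W=cam("wrist");s=bot.observe();R=RM(s['tool_rot']);print("cam in tool",R.T@(W[2]-s['position']),(R.T@W[3]).round(3))
for n in("top","side"):
    f=cv2.imread(f"pics/{n}0.png")
    if n=="top": cv2.imwrite("pics/topc.png",cv2.resize(f[170:260,150:360],None,fx=3.8,fy=3.8,interpolation=2))
E
```

```text
[[ 0.5197613  -0.17409806  0.034     ]
 [ 0.55703241 -0.12819145  0.034     ]
 [ 0.5241521  -0.22775985  0.034     ]] [[ 0.51023153 -0.19748662  0.09      ]] [[ 0.51724996 -0.19009666  0.09      ]]
gauge [[0.5252646  0.13825551 0.21      ]] [[0.51830908 0.13667719 0.21      ]] [[0.52249987 0.16486612 0.014     ]]
cam in tool [ 0.078163    0.00025528 -0.14230631] [[ 0.    -0.953 -0.304]
 [ 1.     0.     0.   ]
 [-0.    -0.304  0.953]]
```

```bash
cat >> h.py <<'E'
def sh(target,tilt=0,yaw=0,roll=0):
    "tool frame: down, x toward -X; then tilt (fingers forward), yaw about world z, roll about local X"
    a=tilt;B=np.array([[-np.cos(a),0,np.sin(a)],[0,1,0],[-np.sin(a),0,-np.cos(a)]])
    Rt=Ro.from_euler('z',yaw).as_matrix()@Ro.from_euler('x',roll).as_matrix()@B
    s=bot.observe();R=RM(s['tool_rot'])
    print("t",s['clock'],"d",(R.T@(np.array(target)-s['position'])).round(4),"rv",Ro.from_matrix(R.T@Rt).as_rotvec().round(4))
E
python3 -c "
from h import *
sh([.42,.16,.30],np.radians(40))"
```

```text
t 0.1 d [-0.3529 -0.3465 -0.0688] rv [-0.107  -0.6927 -0.291 ]
```

Careful with the scale: shifts go in shares of 600 mm and turns go in shares of 2 rad. That gives: -0.35 m / 0.6 = -0.5833, -0.346 m / 0.6 = -0.5767, -0.69 rad / 2 = -0.345.

```bash
R='x'; python3 nudge.py '[[0.085, [-0.5833, -0.5767, -0.115], [-0.05, -0.345, -0.145]], [0.085, [-0.5833, -0.5767, -0.115], [-0.05, -0.345, -0.145]], [0.085, [-0.5833, -0.5767, -0.115], [-0.05, -0.345, -0.145]], [0.085, [-0.5833, -0.5767, -0.115], [-0.05, -0.345, -0.145]], [0.085, [-0.5833, -0.5767, -0.115], [-0.05, -0.345, -0.145]]]'; python3 -c "
from h import *
sh([.42,.16,.30],np.radians(40))"
```

```text
clock: 0.72
position: [0.3302, 0.3233, 0.2737]
tool_rot: [-3.132, 0.697, -3.132]
force: [2.0, 0.3, 0.3]
grip_width: 0.0853
finger_force: 0.0
t 0.725 d [-0.0845 -0.1638  0.0381] rv [-0.0036 -0.0014  0.0074]
```

To row units: -0.164 m / 0.6 = -0.2733, -0.084 m / 0.6 = -0.14, 0.007 rad / 2 = 0.0035.

```bash
python3 nudge.py '[[0.085, [-0.14, -0.2733, 0.0633], [0, 0, 0.0035]], [0.085, [-0.14, -0.2733, 0.0633], [0, 0, 0.0035]], [0.085, [-0.14, -0.2733, 0.0633], [0, 0, 0.0035]], [0.085, [-0.14, -0.2733, 0.0633], [0, 0, 0.0035]], [0.085, [-0.14, -0.2733, 0.0633], [0, 0, 0.0035]]]'; python3 -c "
from h import *
import pickle
C=cam('wrist');f=bot.grab_frame('wrist');cv2.imwrite('pics/w1.png',f);pickle.dump(C,open('w1.pkl','wb'))"
```

```text
clock: 1.35
position: [0.4186, 0.162, 0.2994]
tool_rot: [3.141, 0.694, 3.132]
force: [-0.2, -0.2, 0.3]
grip_width: 0.0852
finger_force: 0.0
```

View pics/w1.png

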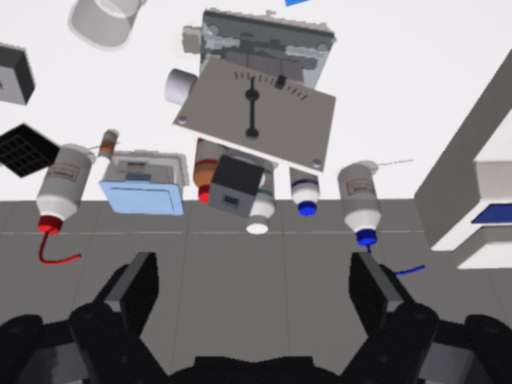

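Wrist view, upside down: the dial plate has its pivot at (252,133), the pointer tip near (252,78) and the index tab at (280,83). The knob with its recess is at (232,195). The base's front edge runs from (205,11) to (334,38).

```bash
python3 -c "
import cv2
f=cv2.imread('pics/w1.png')[0:220,160:360]
f=cv2.resize(f,None,fx=2.7,fy=2.7,interpolation=cv2.INTER_CUBIC);cv2.imwrite('pics/w1c.png',cv2.rotate(f,cv2.ROTATE_180))"
```

```text
(no output)
```

View pics/w1c.png

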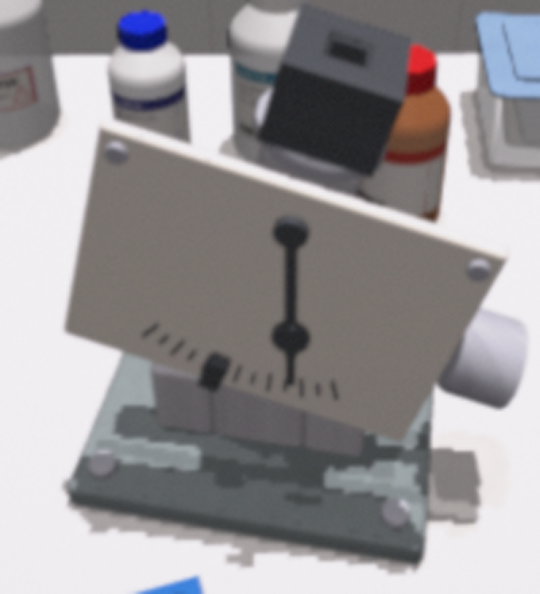

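Enlarged and turned the right way up: pivot (290,232), pointer tip (290,385), tab upper end about (219,357), recess mouth centre about (349,48). The base's lower front corners are at (72,500) and (420,565).

```bash
cat > g.py <<'E'
from h import *; import pickle
C=pickle.load(open('w1.pkl','rb'))
def full(u,v): return (360-(u+.5)/2.7,220-(v+.5)/2.7)
P=plane(C,[full(72,503),full(420,565)],0); d=P[1]-P[0]; print("base",P,np.linalg.norm(d))
yaw=np.arctan2(d[0],-d[1]); print("yaw",yaw)
ex=np.array([np.cos(yaw),np.sin(yaw),0]);ey=np.array([-ex[1],ex[0],0])
O=P.mean(0)+.05*ex; print("block origin",O)
g=.26; up=lambda r:.09+r*np.cos(g)
for nm,px,r in(("pivot",(290,232),.072),("mouth",(349,48),.123)):
    X=plane(C,[full(*px)],up(r))[0]; q=X-O; print(nm,X,"in block",q@ex,q@ey,"expect y",-r*np.sin(g))
    if nm=="pivot": pv=X
for nm,px in(("tip",(290,386)),("tab",(219,356)),("tabbot",(208,386)),("cornerL",(103,128)),("cornerR",(504,260))):
    r=rays(C,[full(*px)])[0]; X=C[2]+r*((pv-C[2])@ex)/(r@ex); q=X-pv
    print(nm,"r",np.linalg.norm(q),"ang",np.arctan2(q@ey,-q[2]),q@ey,q[2])
E
python3 g.py
```

```text
base [[0.49105956 0.25413956 0.        ]
 [0.46307804 0.10881745 0.        ]] 0.1479914928785507
yaw -0.1902202799781452
block origin [0.52616693 0.17202475 0.        ]
pivot [0.48556556 0.16108898 0.15958008] in block -0.037801339869990964 -0.01841522755999969 expect y -0.018509799736235167
mouth [0.51926225 0.14149606 0.20886597] in block -0.0010079143318643766 -0.03128353044851429 expect y -0.031620907882735076
tip r 0.07649038150247177 ang -0.000927647992603838 -7.095613867761154e-05 -0.0764903485913096
tab r 0.07079321445987881 ang 0.3848451599866381 0.026576878977113486 -0.06561515615616759
tabbot r 0.08956190929819319 ang 0.36166642492959594 0.031689989971631055 -0.08376801378053383
cornerL r 0.06870562132283055 ang 2.08500205721674 0.059820861367739876 0.033792409600054196
cornerR r 0.06827921116262715 ang -1.5615850987319326 -0.06827631454946938 -0.0006289264921649496
```

```bash
python3 -c "
from h import *
sh([.44,-.185,.28])"
```

```text
t 1.4 d [-0.0068 -0.3436  0.0312] rv [-0.0049  0.6942 -0.0132]
```

To row units: -0.344 m / 0.6 = -0.5733, 0.031 m / 0.6 = 0.0517, 0.694 rad / 2 = 0.347.

```bash
python3 nudge.py '[[0.085, [-0.0117, -0.5733, 0.0517], [-0.0025, 0.347, -0.0065]], [0.085, [-0.0117, -0.5733, 0.0517], [-0.0025, 0.347, -0.0065]], [0.085, [-0.0117, -0.5733, 0.0517], [-0.0025, 0.347, -0.0065]], [0.085, [-0.0117, -0.5733, 0.0517], [-0.0025, 0.347, -0.0065]], [0.085, [-0.0117, -0.5733, 0.0517], [-0.0025, 0.347, -0.0065]]]';python3 nudge.py '[[0.085, [0, -0.0833, 0], [0, 0, 0]], [0.085, [0, -0.0833, 0], [0, 0, 0]], [0.085, [0, -0.0833, 0], [0, 0, 0]]]'; python3 -c "
from h import *
import pickle
C=cam('wrist');f=bot.grab_frame('wrist');cv2.imwrite('pics/w2.png',cv2.resize(f,(768,576),interpolation=2));pickle.dump(C,open('w2.pkl','wb'))"
```

```text
clock: 2.02
position: [0.4259, 0.0112, 0.2818]
tool_rot: [-3.068, 0.257, 3.132]
force: [-0.1, 0.2, -1.0]
grip_width: 0.0851
finger_force: 0.0
clock: 2.4
position: [0.4245, -0.0377, 0.2852]
tool_rot: [-3.067, 0.26, 3.131]
force: [0.8, 0.2, 0.8]
grip_width: 0.0847
finger_force: 0.0
```

View pics/w2.png

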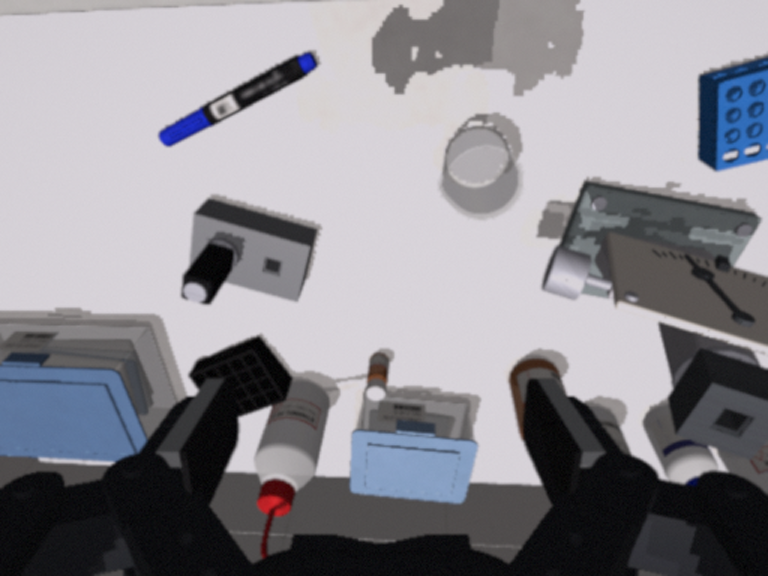

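The holder's top face has corners at (197,214), (314,245) and (300,300), the empty socket is at (272,266) and the key cap is centred at (195,291), in the 1.5x image.

```bash
python3 -c "
from h import *
import pickle
C=pickle.load(open('w2.pkl','rb'))
p=lambda l:[((u+.5)/1.5-.5,(v+.5)/1.5-.5) for u,v in l]
P=plane(C,p([(197,214),(314,245),(300,300),(272,266)]),.034);print(P)
d=P[1]-P[0];print(np.linalg.norm(d),np.arctan2(-d[0],d[1]));d=P[2]-P[1];print(np.linalg.norm(d),np.arctan2(d[1],d[0]))
print('cap',plane(C,p([(195,291)]),.098))
sh([.44,-.2,.28])
"
```

```text
[[ 0.47780081 -0.20956652  0.034     ]
 [ 0.50606345 -0.11384466  0.034     ]
 [ 0.56224701 -0.13242117  0.034     ]
 [ 0.52695119 -0.15310961  0.034     ]]
0.09980707218091761 -0.2871006723277596
0.059174986395208115 -0.319324236677716
cap [[ 0.51225756 -0.19390428  0.098     ]]
t 2.45 d [-0.0151 -0.1612  0.0214] rv [-0.0754  0.2591 -0.0193]
```

```bash
python3 -c "
from h import *
sh([.513,-.1945,.17],0,-.30)
"
```

```text
t 2.45 d [-0.0574 -0.1457  0.1457] rv [-0.036   0.2683  0.2789]
```

To row units: -0.146 m / 0.6 = -0.2433, -0.057 m / 0.6 = -0.095, 0.279 rad / 2 = 0.1395.

```bash
python3 nudge.py '[[0.085, [-0.095, -0.2433, 0.2433], [-0.018, 0.134, 0.1395]], [0.085, [-0.095, -0.2433, 0.2433], [-0.018, 0.134, 0.1395]], [0.085, [-0.095, -0.2433, 0.2433], [-0.018, 0.134, 0.1395]], [0.085, [-0.095, -0.2433, 0.2433], [-0.018, 0.134, 0.1395]], [0.085, [-0.095, -0.2433, 0.2433], [-0.018, 0.134, 0.1395]]]';python3 -c "
from h import *
sh([.513,-.1945,.12],0,-.30)
"
```

```text
clock: 3.08
position: [0.5124, -0.1979, 0.1668]
tool_rot: [-3.14, -0.003, 2.838]
force: [0.0, -0.5, -0.1]
grip_width: 0.085
finger_force: 0.0
t 3.075 d [0.0002 0.0035 0.0468] rv [-0.002  -0.0034 -0.0037]
```

```bash
python3 -c "
from h import *
import pickle
C=cam('wrist');f=bot.grab_frame('wrist');cv2.imwrite('pics/w3.png',f);pickle.dump(C,open('w3.pkl','wb'))
print(proj(C,[[.513,-.1945,.098]]),plane(C,[(250,150)],.098))"
```

```text
[[258.14104457 206.77071568]] [[ 0.47444679 -0.18808402  0.098     ]]
```

View pics/w3.png

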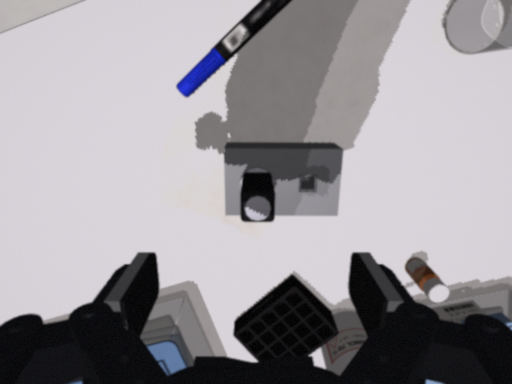

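The key cap is at (258,208), within 1 px of the prediction of (258,207), and its flats are parallel to the picture's edges. Next: descend and grip.

To row units: 0.117 m / 0.6 = 0.195, 0.05 m / 0.6 = 0.0833, -0.003 rad / 2 = -0.0015.

```bash
python3 nudge.py '[[0.085, [0, 0.0058, 0.0833], [-0.001, -0.0015, -0.0015]], [0.085, [0, 0.0058, 0.15], [-0.001, -0.0015, -0.0015]], [0.085, [0, 0.0058, 0.195], [-0.001, -0.0015, -0.0015]], [0.085, [0, 0.0058, 0.195], [-0.001, -0.0015, -0.0015]]]';python3 nudge.py '[[0.0, [0, 0, 0], [0, 0, 0]], [0.0, [0, 0, 0], [0, 0, 0]], [0.0, [0, 0, 0], [0, 0, 0]], [0.0, [0, 0, 0], [0, 0, 0]], [0.0, [0, 0, 0], [0, 0, 0]]]' 80
```

```text
clock: 3.62
position: [0.5132, -0.1905, 0.0523]
tool_rot: [3.139, 0.001, 2.845]
force: [-0.2, -0.1, 0.7]
grip_width: 0.085
finger_force: 0.0
clock: 4.25
position: [0.5139, -0.1934, 0.0534]
tool_rot: [3.14, 0.005, 2.842]
force: [-1.2, -2.4, 8.5]
grip_width: 0.0232
finger_force: 77.2
```

To row units: -0.2 m / 0.6 = -0.3333, -0.15 m / 0.6 = -0.25.

```bash
python3 nudge.py '[[0.0, [0, 0, -0.0333], [0, 0, 0]], [0.0, [0, 0, -0.0833], [0, 0, 0]], [0.0, [0, 0, -0.1667], [0, 0, 0]], [0.0, [0, 0, -0.25], [0, 0, 0]], [0.0, [0, 0, -0.3333], [0, 0, 0]]]';python3 nudge.py '[[0.0, [0, 0, -0.05], [0, 0, 0]], [0, [0, 0, -0.1], [0, 0, 0]], [0, [0, 0, -0.1], [0, 0, 0]]]'; python3 -c "
from h import *
import pickle
C=cam('wrist');f=bot.grab_frame('wrist');cv2.imwrite('pics/w4.png',f);s=bot.observe();pickle.dump((C,s),open('w4.pkl','wb'))
R=RM(s['tool_rot']);p=s['position']
for dz in(-.045,-.0):print(proj(C,[p+R@np.array([0,0,-dz])]))
F=bot.grab_frame('side');cv2.imwrite('pics/s4.png',F);a=(proj(cam('side'),[p-R[:,2]*-.045])[0]);print(a)
x,y=a.astype(int)
cv2.imwrite('pics/both.png',np.hstack([f[150:384,150:362],cv2.resize(F[y-45:y+33,x-35:x+35],(210,234),interpolation=2)]))"
```

```text
clock: 4.88
position: [0.5125, -0.1927, 0.2545]
tool_rot: [3.139, 0.003, 2.843]
force: [0.6, 0.9, -1.6]
grip_width: 0.023
finger_force: 78.1
clock: 5.25
position: [0.5131, -0.1932, 0.3145]
tool_rot: [3.139, 0.007, 2.843]
force: [0.1, 1.1, -2.3]
grip_width: 0.023
finger_force: 78.3
[[253.27553432 218.7528427 ]]
[[253.2762554  254.41792466]]
[277.60666885 192.28047581]
```

View pics/both.png

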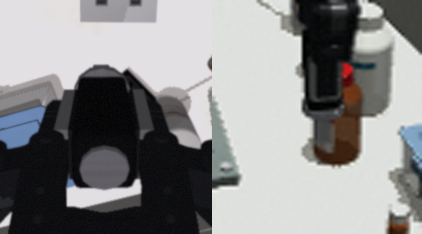

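The key is held upright between the pads: cap centred at (255,317) in the full wrist picture, collar's front edge at (251,216). The side crop shows the steel tip hanging free.

```bash
python3 -c "
from h import *
import pickle
C,s=pickle.load(open('w4.pkl','rb'));R=RM(s['tool_rot']);p=s['position']
f=cv2.imread('pics/w4.png');hsv=cv2.cvtColor(f,cv2.COLOR_BGR2GRAY)
m=(hsv[285:345,225:290]>70).astype(np.uint8);n,l,st,c=cv2.connectedComponentsWithStats(m);print([(st[i],c[i]+[225,285]) for i in range(1,n) if st[i][4]>300])
def tp(px,h):
    r=R.T@rays(C,[px])[0];o=R.T@(C[2]-p);return o+r*(h-o[2])/r[2]
for k in (.04,.045,.05):print(k,'cap',tp((255,317),-(.09-k)),'collar front',tp((251,216),k-.032))
"
```

```text
[(array([   0,   13,   65,   47, 2105], dtype=int32), array([255.60332542, 324.19809976]))]
0.04 cap [ 0.00343663  0.00058095 -0.05      ] collar front [ 0.01674315 -0.00111847  0.008     ]
0.045 cap [-0.00054381  0.00061277 -0.045     ] collar front [ 0.01472529 -0.0011549   0.013     ]
0.05 cap [-0.00452425  0.00064459 -0.04      ] collar front [ 0.01270743 -0.00119133  0.018     ]
```

```bash
cat >> h.py <<'E'
YAW=-.19;M0=np.array([.5262-.0005,.1720,.09]);EX=np.array([np.cos(YAW),np.sin(YAW),0]);EY=np.array([-EX[1],EX[0],0])
def keypose(g,depth):
    uz=-np.sin(g)*EY+np.cos(g)*np.array([0,0,1.]); t=M0+uz*(.123-depth+.045); print("tcp",t); sh(t,0,YAW,g)
E
python3 -c "
from h import *
keypose(.26,-.03)"
```

```text
tcp [0.51608671 0.12201407 0.28134522]
t 5.35 d [0.0891 0.3017 0.0314] rv [-0.2575  0.0175 -0.1072]
```

To row units: 0.302 m / 0.6 = 0.5033, 0.089 m / 0.6 = 0.1483, -0.257 rad / 2 = -0.1285.

```bash
python3 nudge.py '[[0, [0.1483, 0.5033, 0.0517], [0, 0.0088, -0.0535]], [0, [0.1483, 0.5033, 0.0517], [-0.1285, 0.0088, -0.0535]], [0, [0.1483, 0.5033, 0.0517], [-0.1285, 0.0088, -0.0535]], [0, [0.1483, 0.5033, 0.0517], [-0.1285, 0.0088, -0.0535]], [0, [0.1483, 0.5033, 0.0517], [-0.1285, 0.0088, -0.0535]]]';python3 -c "
from h import *
keypose(.26,-.03)"
```

```text
clock: 5.98
position: [0.5157, 0.1197, 0.2813]
tool_rot: [2.883, -0.001, 2.95]
force: [0.4, 0.1, -1.8]
grip_width: 0.0233
finger_force: 78.1
tcp [0.51608671 0.12201407 0.28134522]
t 5.975 d [0.0001 0.0023 0.0006] rv [-0.0014 -0.0006 -0.0017]
```

To row units: 0.001 m / 0.6 = 0.0017.

```bash
python3 nudge.py '[[0, [0, 0.0017, 0], [0, 0, 0]], [0, [0, 0.0017, 0], [0, 0, 0]]]';python3 -c "
from h import *
import pickle
keypose(.26,-.03)
C=cam('wrist');S=cam('side');s=bot.observe();f=bot.grab_frame('wrist');F=bot.grab_frame('side');pickle.dump((C,S,s),open('w5.pkl','wb'))
cv2.imwrite('pics/w5.png',f);cv2.imwrite('pics/s5.png',F)
R=RM(s['tool_rot']);p=s['position'];uz=-R[:,2]
pts=[p-uz*.045,M0+(-np.sin(.26)*EY+np.cos(.26)*np.array([0,0,1]))*.123]
print(proj(C,pts),proj(S,pts));x,y=proj(S,pts)[1].astype(int);print(x,y)
a=cv2.resize(f[60:330,130:380],None,fx=1.6,fy=1.6,interpolation=2);b=cv2.resize(F[y-52:y+56,x-50:x+50],(400,432),interpolation=2)
cv2.imwrite('pics/b5.png',np.hstack([a,b]))"
```

```text
clock: 6.22
position: [0.5162, 0.1188, 0.2819]
tool_rot: [2.884, -0.001, 2.951]
force: [0.5, -0.1, -0.9]
grip_width: 0.0231
finger_force: 78.2
tcp [0.51608671 0.12201407 0.28134522]
t 6.225 d [0.0007 0.0029 0.0013] rv [-0.0019 -0.0007 -0.0004]
[[252.99183524 220.60891497]
 [257.38779936 202.34212558]] [[229.13827667 138.29214608]
 [228.98280961 145.57245342]]
228 145
```

View pics/b5.png

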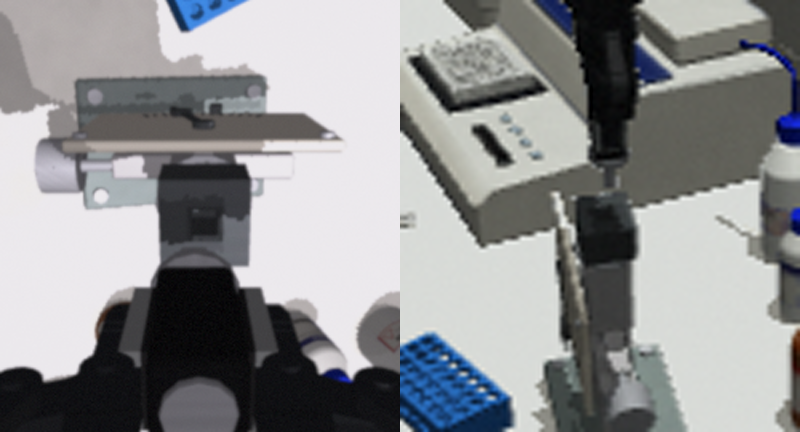

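Left, wrist crop: knob top spans x 160–250 and y 180–266, recess centre (206,223), i.e. full-frame (258.9,199.4); the key's collar is just behind it, with flats aligned. Right, side crop: the tip is just above the knob.

```bash
python3 -c "
from h import *
import pickle
C,S,s=pickle.load(open('w5.pkl','rb'));R=RM(s['tool_rot']);p=s['position'];r=R.T@rays(C,[(258.7,199.2)])[0];o=R.T@(C[2]-p)
m=M0+(-np.sin(.26)*EY+np.cos(.26)*np.array([0,0,1]))*.123
q=R.T@(m-p);print('model mouth in tool',q);print('seen',o+r*(q[2]-o[2])/r[2])
# cap and collar in this image
f=cv2.imread('pics/w5.png')
for px,h in(((130+199/1.6,60+406/1.6),-.045),((130+196/1.6,60+249/1.6),.013)):
  r=R.T@rays(C,[px])[0];print(o+r*(h-o[2])/r[2])
"
```

```text
model mouth in tool [0.00068249 0.00303371 0.07631268]
seen [0.00299787 0.00393593 0.07631268]
[ 0.00241184  0.00056818 -0.045     ]
[ 0.01605121 -0.00021711  0.013     ]
```

To row units: 0.034 m / 0.6 = 0.0567, 0.0038 m / 0.6 = 0.0063.

```bash
python3 nudge.py '[[0, [0.0033, 0.0063, 0], [0, 0, 0]], [0, [0.0033, 0.0063, 0.0167], [0, 0, 0]], [0, [0.0033, 0.0063, 0.0333], [0, 0, 0]], [0, [0.0033, 0.0063, 0.0467], [0, 0, 0]], [0, [0.0033, 0.0063, 0.0567], [0, 0, 0]]]';python3 -c "
from h import *
keypose(.26,0)
C=cam('wrist');s=bot.observe();print(s['force'],s['moment'])"
```

```text
clock: 6.95
position: [0.5168, 0.1317, 0.25]
tool_rot: [2.883, -0.001, 2.951]
force: [-1.0, -0.2, -0.3]
grip_width: 0.023
finger_force: 78.3
tcp [0.51754327 0.1295877  0.25235352]
t 6.95 d [-0.0011 -0.0013 -0.0027] rv [-0.0012 -0.0004 -0.0005]
[-1.02376582 -0.18098713 -0.26276301] [-0.30814902  0.48294565  0.1407331 ]
```

To row units: 0.012 m / 0.6 = 0.02, 0.008 m / 0.6 = 0.0133.

```bash
python3 nudge.py '[[0, [0, 0, 0.0067], [0, 0, 0]], [0, [0, 0, 0.0133], [0, 0, 0]], [0, [0, 0, 0.02], [0, 0, 0]]]';python3 -c "
from h import *
keypose(.26,.026)
f=bot.grab_frame('wrist');cv2.imwrite('pics/w6.png',cv2.resize(f[60:330,130:380],None,fx=2,fy=2,interpolation=2))
s=bot.observe();print(s['force'],s['moment'])"
```

```text
clock: 7.32
position: [0.5174, 0.1348, 0.239]
tool_rot: [2.882, -0.0, 2.951]
force: [-3.8, 0.4, 1.1]
grip_width: 0.0232
finger_force: 78.5
tcp [0.51880562 0.1361515  0.22722738]
t 7.325 d [-0.0011 -0.0015  0.0118] rv [-0.0007 -0.0002 -0.0002]
[-1.84476189  0.61262854 -3.51534398] [-0.17151345  0.454668    0.16168411]
```

To row units: 0.013 m / 0.6 = 0.0217, 0.011 m / 0.6 = 0.0183.

```bash
python3 nudge.py '[[0, [0, 0, 0.0067], [0, 0, 0]], [0, [0, 0, 0.0133], [0, 0, 0]], [0, [0, 0, 0.0183], [0, 0, 0]], [0, [0, 0, 0.0217], [0, 0, 0]]]';python3 -c "
from h import *
keypose(.26,.026)
s=bot.observe();print(s['force'],s['moment'])"
```

```text
clock: 7.88
position: [0.5182, 0.1379, 0.2276]
tool_rot: [2.881, -0.0, 2.951]
force: [-22.9, -9.7, 51.7]
grip_width: 0.0233
finger_force: 85.6
tcp [0.51880562 0.1361515  0.22722738]
t 7.875 d [-0.0009 -0.0016 -0.    ] rv [ 0.0005  0.0001 -0.0005]
[-22.89607639  -9.73183822  51.68414199] [0.91602898 4.58878492 1.24905594]
```

To row units: -0.0007 m / 0.6 = -0.0012, 0.0006 m / 0.6 = 0.001.

```bash
python3 nudge.py '[[0, [0.001, 0, -0.0012], [0, 0, 0]], [0, [0.001, 0, -0.0012], [0, 0, 0]]]';python3 -c "
from h import *
import pickle
keypose(.26,.026)
C=cam('wrist');s=bot.observe();f=bot.grab_frame('wrist');F=bot.grab_frame('side');print(s['force'],s['moment'])
a=cv2.resize(f[60:330,130:380],None,fx=1.6,fy=1.6,interpolation=2);b=cv2.resize(F[93:201,178:278],(400,432),interpolation=2)
cv2.imwrite('pics/b6.png',np.hstack([a,b]))"
```

```text
clock: 8.12
position: [0.5179, 0.1376, 0.2278]
tool_rot: [2.882, 0.001, 2.951]
force: [-6.1, -2.4, 9.5]
grip_width: 0.0231
finger_force: 80.4
tcp [0.51880562 0.1361515  0.22722738]
t 8.125 d [-0.0012 -0.0014  0.0002] rv [-0.0004  0.0011 -0.0006]
[-6.10242919 -2.3641184   9.52968072] [-0.15785351  1.39017536  0.35535621]
```

View pics/b6.png

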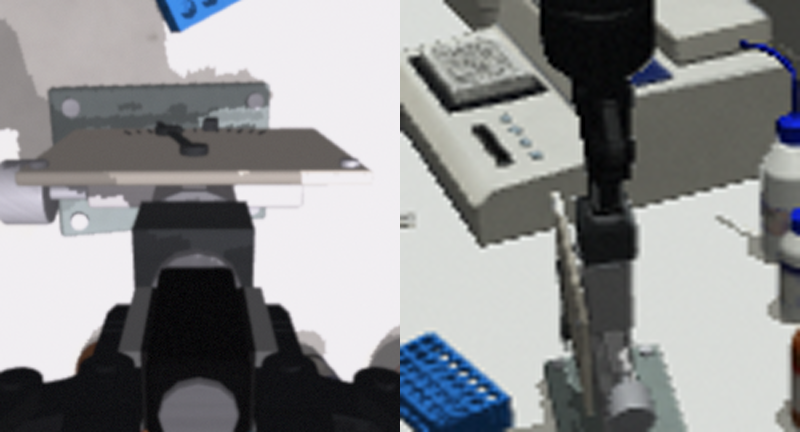

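The collar sits on the knob in both views and the key is home with a light 9 N press. I'll now rock about the pin: θ about tool x, radius 142 mm.

To row units: 0.0254 m / 0.6 = 0.0423, 0.0023 m / 0.6 = 0.0038, 0.18 rad / 2 = 0.09.

```bash
python3 nudge.py '[[0, [0, 0.0107, 0.0002], [0.0225, 0, 0]], [0, [0, 0.0213, 0.001], [0.045, 0, 0]], [0, [0, 0.0318, 0.0022], [0.0675, 0, 0]], [0, [0, 0.0423, 0.0038], [0.09, 0, 0]], [0, [0, 0.0423, 0.0038], [0.09, 0, 0]]]';python3 -c "
from h import *
s=bot.observe();R=RM(s['tool_rot']);print('tool force',R.T@s['force'],s['moment'])"
```

```text
clock: 8.85
position: [0.5228, 0.1638, 0.2319]
tool_rot: [3.062, 0.001, 2.953]
force: [-4.7, -1.4, 7.3]
grip_width: 0.0232
finger_force: 80.3
tool force [ 4.33087382 -1.6981398  -7.50559533] [-0.22591389  1.05000464  0.06092625]
```

To row units: 0.0226 m / 0.6 = 0.0377, 0.017 m / 0.6 = 0.0283, 0.16 rad / 2 = 0.08.

```bash
python3 nudge.py '[[0, [0, 0.0095, 0.0002], [0.02, 0, 0]], [0, [0, 0.019, 0.0008], [0.04, 0, 0]], [0, [0, 0.0283, 0.0017], [0.06, 0, 0]], [0, [0, 0.0377, 0.003], [0.08, 0, 0]], [0, [0, 0.0377, 0.003], [0.08, 0, 0]]]'; for i in 1 2 3; do python3 nudge.py '[[0, [0, 0, 0], [0, 0, 0]], [0, [0, 0, 0], [0, 0, 0]], [0, [0, 0, 0], [0, 0, 0]], [0, [0, 0, 0], [0, 0, 0]], [0, [0, 0, 0], [0, 0, 0]]]' >/dev/null; done;python3 -c "
from h import *
import pickle
C=cam('wrist');s=bot.observe();R=RM(s['tool_rot']);print('tool force',R.T@s['force'],s['position'],s['tool_rot'])
f=bot.grab_frame('wrist');F=bot.grab_frame('side');pickle.dump((C,cam('side'),s),open('w7.pkl','wb'));cv2.imwrite('pics/w7.png',f);cv2.imwrite('pics/s7.png',F)
a=cv2.resize(f[90:210,130:380],None,fx=3,fy=3,interpolation=2);b=cv2.resize(F[130:220,190:260],None,fx=2.5,fy=2.5,interpolation=2)
o=np.zeros((a.shape[0]+b.shape[0],750,3),np.uint8);o[:360]=a;o[360:,:b.shape[1]]=b;cv2.imwrite('pics/b7.png',o)"
```

```text
clock: 9.48
position: [0.5269, 0.186, 0.2314]
tool_rot: [-3.06, 0.001, 2.953]
force: [-4.4, 1.5, 6.0]
grip_width: 0.0235
finger_force: 79.9
tool force [ 3.42296792 -0.43891733 -5.10586701] [0.52668791 0.18483018 0.23161004] [-3.06079170e+00  2.86227015e-04  2.95129111e+00]
```

View pics/b7.png

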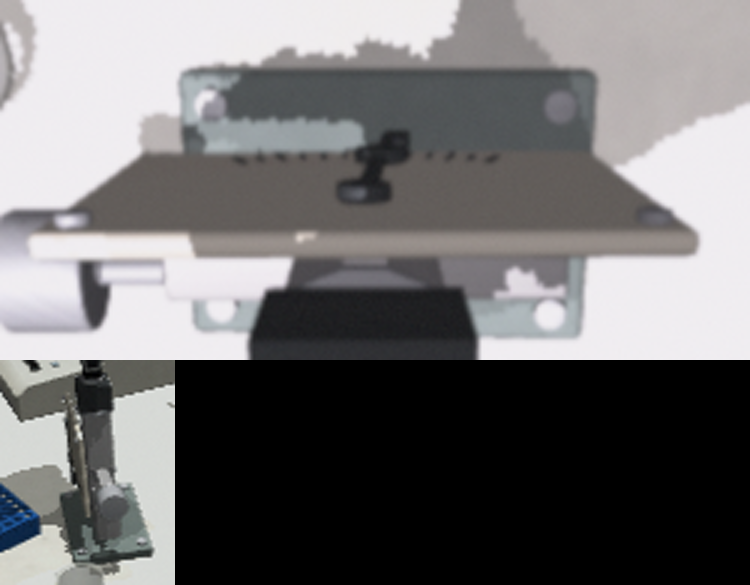

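Wrist crop: the pointer's pivot is at (364,190), its bob near (378,155), and the tip lies over the tab at about (397,143). They nearly coincide, so I'll refine the tab angle numerically.

```bash
cat > t.py <<'E'
from h import *; import pickle
C=pickle.load(open('w1.pkl','rb'));f=cv2.cvtColor(cv2.imread('pics/w1.png'),cv2.COLOR_BGR2GRAY)
print(f[72:94,270:292])
w=f[72:94,270:292]; m=(w<72).astype(np.uint8);n,l,st,c=cv2.connectedComponentsWithStats(m);i=1+np.argmax(st[1:,4]);print(st[i],c[i]+[270,72])
print(cv2.minAreaRect(np.argwhere(l==i)[:,::-1].astype(np.float32)))
px=tuple(c[i]+[270,72])
pv=plane(C,[(360-290.5/2.7,220-232.5/2.7)],.09+.072*np.cos(.26))[0]
for d in(0,.002,.004,.006,.008,.01):
    r=rays(C,[px])[0];X=C[2]+r*((pv-C[2])@EX+d)/(r@EX);q=X-pv;print(d,np.hypot(q@EY,q[2]),"ang",np.arctan2(q@EY,-q[2]))
E
python3 t.py
```

```text
[[ 93  94  93  93  94  93  92  90  91  90  87  81  85  90  93  94  95  96
   96  94  94  95]
 [ 94  94  94  95  95  92  93  91  90  90  86  82  83  89  92  93  95  96
   95  94  94  94]
 [ 96  96  95  95  94  94  91  91  89  81  76  72  78  87  91  94  94  96
   96  95  95  94]
 [107 103 101  97  96  96  92  91  83  69  56  57  63  77  83  89  93  95
   95  94  94  94]
 [113 112 108 105 102  99  95  89  74  54  43  44  47  57  66  77  85  94
   96  95  95  95]
 [114 113 109 108 110 110 102  90  65  44  36  39  38  42  48  58  75  90
   96  96  97  95]
 [115 109 100  99 109 112 106  86  57  39  35  35  37  38  41  54  77  95
  101 100  97  98]
 [113 102  87  92 108 110  98  74  49  39  39  37  38  37  45  63  89 107
  110 108 106 105]
 [110  95  82  96 110 106  88  59  41  37  38  37  38  37  47  74 102 117
  120 121 118 117]
 [105  88  84 103 109  97  70  45  37  37  37  38  37  42  53  80 106 117
  119 123 122 124]
 [101  83  92 107 105  86  58  42  40  37  38  38  35  40  56  86 109 115
  116 119 118 121]
 [ 96  85 101 109 103  77  54  47  44  41  40  39  40  44  60  88 110 115
  1
[... 690 characters left out ...]
17 117 117 115 117 117 116 116 116 117 116 115 114
  113 116 114 110]
 [115 116 115 116 117 117 116 117 117 116 118 118 117 116 117 117 116 117
  118 116 113 103]
 [115 117 116 116 116 117 116 116 116 116 116 117 117 116 116 116 115 117
  116 115 112 100]]
[  5   3  11  14 103] [280.16504854  81.44660194]
((10.300000190734863, 9.399999618530273), (8.049844741821289, 12.969193458557129), 26.56505012512207)
0 0.08108352121318513 ang 0.35985496974170383
0.002 0.08370407569162741 ang 0.35607424150370126
0.004 0.08632575397790825 ang 0.3525231034231628
0.006 0.08894845670231157 ang 0.34918134044932975
0.008 0.09157209584254167 ang 0.34603103416971237
0.01 0.09419659315321496 ang 0.343056246843303
```

Run:
```python
from h import *; import pickle
C,S,s=pickle.load(open('w7.pkl','rb'));f=cv2.cvtColor(cv2.imread('pics/w7.png'),cv2.COLOR_BGR2GRAY)
np.set_printoptions(linewidth=200)
print(f[131:160,238:272])
# model: pin axis with small correction from w1 pivot
C1=pickle.load(open('w1.pkl','rb'))
pv=plane(C1,[(360-290.5/2.7,220-232.5/2.7)],.09+.072*np.cos(.26))[0]; pin=pv-.072*(-np.sin(.26)*EY+np.cos(.26)*np.array([0,0,1]))
Z=np.array([0,0,1.])
for g in(-.07,-.085,-.10):
    P=pin+.072*(-np.sin(g)*EY+np.cos(g)*Z); a=.355-.26+g
    a=g+(.355-.26)
    pts=[P,P-.048*Z,P-.075*Z]+[P+d*EX+r*(np.sin(a)*EY-np.cos(a)*Z) for d,r in((.001,.075),(.001,.091))]
    print(g,a,proj(C,pts).round(1).tolist())
```

```text
[[152 139 133 134 141 152 157 158 157 151 138 125 104  88  84  83  84  84  83  81  84  84  82  81  84  83  85  85  83  84  83  84  83  85]
 [158 156 155 155 157 161 161 162 162 161 158 149 127  96  86  84  85  83  84  83  80  79  77  79  79  78  78  80  83  82  82  83  84  82]
 [160 159 160 159 161 161 161 161 162 161 161 157 140 103  85  84  83  83  83  78  68  62  59  61  59  61  61  64  73  81  83  84  85  84]
 [160 160 158 159 159 160 161 162 161 161 162 159 142 103  86  83  85  85  79  66  50  42  38  39  41  39  42  45  62  79  84  84  83  84]
 [159 160 161 160 160 161 162 161 162 162 160 159 144 104  85  85  84  84  73  53  35  32  34  35  39  36  36  42  60  78  84  84  84  85]
 [158 160 160 160 160 159 163 161 162 162 161 160 145 110  85  82  80  77  66  42  33  31  35  41  46  44  41  42  59  77  84  84  84  84]
 [158 160 159 160 161 161 161 161 161 162 160 154 143 118  85  71  68  65  53  36  33  30  34  43  48  49  47  43  57  80  83  84  84  85]
 [159 159 160 160 160 161 159 157 154 152 145 125 110  94  66  52  50  44  39  33  29  31  33  37  42  43  39  43  60  80  83  
[... 2556 characters left out ...]
 66  62  61  57  56  56  56  60  63  66  70  79  87  93  93  94  93  93  94  93  93  94  96  94]
 [ 94  95  95  96  94  90  87  82  80  82  81  80  80  78  78  78  79  82  81  84  88  91  92  94  94  94  95  94  95  94  95  93  94  94]
 [ 93  95  94  95  94  95  93  93  90  92  94  92  91  93  91  92  91  91  91  93  92  93  93  94  94  94  95  94  94  94  95  96  95  94]]
-0.07 0.024999999999999967 [[249.9, 154.1], [255.5, 142.1], [257.8, 137.1], [260.0, 138.3], [261.5, 135.6]]
-0.085 0.009999999999999967 [[251.6, 154.1], [256.8, 142.1], [259.0, 137.1], [259.9, 138.2], [261.2, 135.6]]
-0.1 -0.005000000000000032 [[253.3, 154.1], [258.2, 142.1], [260.3, 137.1], [259.9, 138.2], [260.9, 135.6]]
```

The pointer tip sits at x ≈ 258.5 and the tab's centre at 260–261. The gauge is at about −0.08, so another 0.02 rad is needed.

Careful with the scale: shifts go in shares of 600 mm and turns go in shares of 2 rad. That gives: 0.0028 m / 0.6 = 0.0047, 0.0014 m / 0.6 = 0.0023, 0.02 rad / 2 = 0.01.

```bash
python3 nudge.py '[[0, [0, 0.0023, 0], [0.005, 0, 0]], [0, [0, 0.0047, 0.0002], [0.01, 0, 0]]]'; for i in 1 2 3; do python3 nudge.py '[[0, [0, 0, 0], [0, 0, 0]], [0, [0, 0, 0], [0, 0, 0]], [0, [0, 0, 0], [0, 0, 0]], [0, [0, 0, 0], [0, 0, 0]], [0, [0, 0, 0], [0, 0, 0]]]' >/dev/null; done;python3 -c "
from h import *
import pickle
np.set_printoptions(linewidth=200)
C=cam('wrist');s=bot.observe();R=RM(s['tool_rot']);print('tool force',R.T@s['force'],s['position'],s['tool_rot'],s['clock'])
f=np.mean([bot.grab_frame('wrist').astype(float) for _ in range(6)],0);pickle.dump((C,s),open('w8.pkl','wb'));f=f.astype(np.uint8);cv2.imwrite('pics/w8.png',f)
print(cv2.cvtColor(f,cv2.COLOR_BGR2GRAY)[131:160,238:276])
cv2.imwrite('pics/w8c.png',cv2.resize(cv2.convertScaleAbs(f[125:165,230:285],alpha=2,beta=-40),None,fx=12,fy=12,interpolation=2))"
```

```text
clock: 11.7
position: [0.5273, 0.1877, 0.2313]
tool_rot: [-3.04, 0.0, 2.951]
force: [-2.8, 1.5, 5.7]
grip_width: 0.0229
finger_force: 79.9
tool force [ 3.27736821 -0.38920459 -6.5158499 ] [0.52726222 0.18786539 0.23125396] [-3.04044292e+00  3.41005239e-04  2.95158527e+00] 13.575
[[155 158 158 ...  84  84  84]
 [160 159 159 ...  84  84  85]
 [160 160 159 ...  84  85  85]
 ...
 [ 94  94  93 ...  94  94  94]
 [ 94  94  94 ...  94  95  94]
 [ 94  94  94 ...  94  94  94]]
```

View pics/w8c.png

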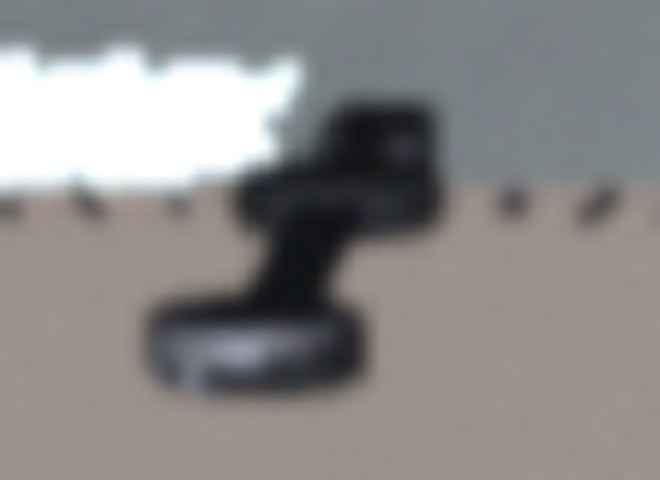

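Enlarged wrist view: pivot disc centre (258,345), pointer arm rising right through the bob at about (310,205). The tab spans x ≈ 330–438, y 105–170, with a bright patch of its face at (405,145) still right of the pointer's tip.

Run:
```python
from h import *; import pickle
C,s=pickle.load(open('w8.pkl','rb'));f=cv2.cvtColor(cv2.imread('pics/w8.png'),cv2.COLOR_BGR2GRAY)
for r in range(131,149): print(r,' '.join('%3d'%v for v in f[r,246:272]))
C1=pickle.load(open('w1.pkl','rb'))
pv=plane(C1,[(360-290.5/2.7,220-232.5/2.7)],.09+.072*np.cos(.26))[0]; pin=pv-.072*(-np.sin(.26)*EY+np.cos(.26)*np.array([0,0,1]))
Z=np.array([0,0,1.])
for g in(-.08,-.10,-.12):
  for phi in (.095,.115):
    P=pin+.072*(-np.sin(g)*EY+np.cos(g)*Z); a=g+phi
    pts=[P,P-.048*Z,P-.075*Z]+[P+d*EX+r*(np.sin(a)*EY-np.cos(a)*Z)+w*(np.cos(a)*EY+np.sin(a)*Z) for d,r,w in((.001,.075,0),(.001,.075,-.004),(.001,.075,.004),(.001,.091,-.004),(.001,.091,.004))]
    print(g,phi,proj(C,pts).round(1).tolist())
```

```text
131 156 156 156 151 139 136 141 148 134  99  84  83  83  82  83  83  83  83  83  84  84  84  84  83  83  83
132 161 162 162 160 157 157 156 149 122  93  84  83  80  78  77  78  79  79  79  80  82  84  84  83  84  84
133 161 162 161 162 161 159 153 139 105  86  82  77  67  60  59  60  60  60  62  67  76  82  83  84  84  84
134 162 162 162 162 160 151 131 115  94  83  77  63  49  41  38  38  39  39  41  51  68  80  84  83  84  84
135 162 161 162 161 160 147 116  95  85  80  68  50  38  31  30  31  34  35  36  44  63  80  84  84  84  84
136 161 162 161 162 160 153 129  95  82  75  60  45  37  31  30  32  38  42  42  44  63  80  84  84  84  85
137 161 162 161 160 155 149 131  95  74  66  52  41  34  31  31  34  40  46  43  46  62  79  84  84  84  85
138 155 154 153 146 129 113  99  71  54  50  41  35  31  30  30  32  36  40  39  42  63  79  83  84  84  84
139 131 126 123 111  85  66  56  44  38  37  34  33  32  33  32  34  34  35  34  39  58  77  84  85  84  85
140 104  98  92  76  53  41  40  39  39  38  39  38  39  39  38  38  37  38  37  39  53  76  86  88  87  83
141  92  91  84  64 
[... 987 characters left out ...]
.08 0.115 [[248.5, 154.1], [255.5, 142.1], [258.5, 137.1], [261.5, 138.3], [256.9, 138.2], [266.1, 138.4], [259.1, 135.6], [267.9, 135.8]]
-0.1 0.095 [[250.7, 154.1], [257.3, 142.1], [260.1, 137.1], [259.7, 138.2], [255.1, 138.2], [264.3, 138.3], [256.7, 135.5], [265.5, 135.7]]
-0.1 0.115 [[250.7, 154.1], [257.3, 142.1], [260.1, 137.1], [261.4, 138.3], [256.8, 138.2], [266.0, 138.4], [258.7, 135.6], [267.4, 135.7]]
-0.12 0.095 [[252.9, 154.1], [259.2, 142.1], [261.8, 137.1], [259.6, 138.2], [255.0, 138.2], [264.2, 138.3], [256.2, 135.5], [265.0, 135.6]]
-0.12 0.115 [[252.9, 154.1], [259.2, 142.1], [261.8, 137.1], [261.4, 138.2], [256.7, 138.2], [266.0, 138.3], [258.2, 135.5], [267.0, 135.7]]
```

Against the measured tab edges (right 266.0, centre ≈ 261.3), the tip at 260.2 is about 1 mm short. Averaging this with the first estimate gives a last 0.008 rad.

To row units: 0.0011 m / 0.6 = 0.0018, 0.008 rad / 2 = 0.004.

```bash
python3 nudge.py '[[0, [0, 0.0018, 0], [0.004, 0, 0]], [0, [0, 0.0018, 0], [0.004, 0, 0]]]'; for i in 1 2 3; do python3 nudge.py '[[0, [0, 0, 0], [0, 0, 0]], [0, [0, 0, 0], [0, 0, 0]], [0, [0, 0, 0], [0, 0, 0]], [0, [0, 0, 0], [0, 0, 0]], [0, [0, 0, 0], [0, 0, 0]]]' >/dev/null; done;python3 -c "
from h import *
s=bot.observe();R=RM(s['tool_rot']);print('tool force',R.T@s['force'],s['position'],s['tool_rot'],s['clock'],s['finger_force'])
f=np.mean([bot.grab_frame('wrist').astype(float) for _ in range(6)],0);g=f.mean(2).astype(int)
for r in range(132,145): print(r,' '.join('%3d'%v for v in g[r,246:272]))
b=f.astype(np.uint8);cv2.imwrite('pics/w9c.png',cv2.resize(cv2.convertScaleAbs(b[125:165,230:285],alpha=3.5,beta=-90),None,fx=12,fy=12,interpolation=2))"
```

```text
clock: 14.12
position: [0.5275, 0.1891, 0.2311]
tool_rot: [-3.032, 0.0, 2.952]
force: [-2.4, 1.5, 5.6]
grip_width: 0.0232
finger_force: 80.0
tool force [ 1.99676507 -0.63964447 -5.17464457] [0.5274764  0.18891503 0.23114212] [-3.03240355e+00  3.64343613e-04  2.95156467e+00] 16.0 79.97527599334717
132 161 161 162 160 157 157 155 147 131 124 123 113  90  79  78  78  79  79  79  80  82  84  84  84  83  84
133 161 162 162 161 162 161 157 141 109  94  92  85  70  61  60  61  61  60  62  67  76  82  83  84  84  84
134 162 162 162 162 161 160 150 123  93  84  78  66  51  41  39  38  39  39  43  50  67  81  84  84  84  85
135 162 162 162 162 162 160 146 109  87  80  69  53  40  34  31  32  32  35  37  42  61  79  84  84  84  84
136 162 162 162 163 162 160 144 103  83  75  60  49  42  35  31  31  34  40  41  41  59  79  84  84  84  84
137 161 162 162 160 156 151 135  96  74  66  52  44  40  34  31  31  34  41  43  44  61  80  84  85  84  84
138 155 155 154 147 129 115 100  72  54  50  41  37  36  32  31  32  32  37  38  44  61  78  84  84  84  84
139 132 126 124 115  88  68  57  44  39  38  35  35  33  33  33  33  32  33  34  39  53  71  82  85  85  84
140 108 100  97  87  59  41  40  38  39  39  39  40  40  39  40  39  38  38  37  38  46  65  83  88  88  83
141  95  93  90  80  52  39  41  41  41  40  39  38  40  41  42  44  43  42  40  39  43  63  85  91  89  79
142  91  93  91  81  55  40  41  41  40  35  33  34  34  35  40  44  44  42  40  38  45  65  86  92  89  79
143  91  92  92  85  64  50  46  41  35  32  31  31  31  33  39  43  45  44  44  46  56  74  90  93  92  87
144  93  94  93  90  80  69  58  42  32  30  31  31  32  39  48  55  56  58  61  66  77  86  91  93  93  93
```

View pics/w9c.png

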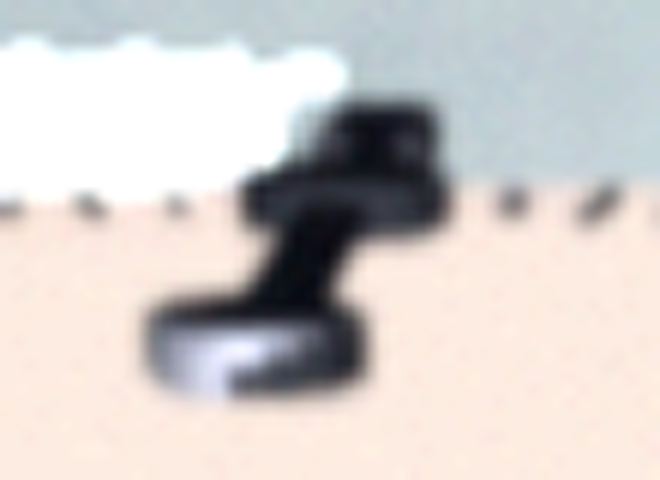

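The pointer's tip (dark stripe centred at x ≈ 260.6, row 137) now has tab face showing on both sides. It agrees with the tab's centre line to within about 0.5 px. The key is still home with a 5 N press, so I'm handing in.

```bash
python3 -c "
from workcell import bot
print(bot.job_done())"
```

```text
the job is handed in; nothing more can be done
None
```

The job is handed in at about 16 s of the 54 s: the key is fully home in the knob and still gripped, holding the gauge near −0.11 rad with the settled pointer's tip on the index tab to within about 0.5 mm, as measured in the wrist camera; the judge's verdict was not shown.

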